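Hold the label printer's sprung cover open at the set pointer

TASK

The label roll in the printer is to be looked at: take the stapler off the printer's cover and set it down upright on the bench, clear of the printer. Then lift the sprung cover by the black upright tab at its front until the cover's side edge is in line with the metal pointer at the printer's left side, and keep holding it still there: the program finishes while the gripper is holding the cover, since the cover snaps shut if let go. Do not shift the pointer or the other things on the bench.

Things in the scene. Friction and masses are not known exactly. Their poses are not given: they have to be found in the camera images.
- stapler_mid (a point): Blue desk stapler, 36 mm wide (its x) by 134 mm long (its y) by 48 mm high (its z, up); loose, about 0.15 to 0.35 kg, lying upright on the printer's cover at the start, roughly lengthwise across it. The bench round x = 0.50, y = 0.28, between the printer and the hub, is free. The point is at the centre of its footprint, 24 mm above its underside.
- printer: Grey desktop label printer, fixed to the bench: 190 mm (its x) by 200 mm (its y), 88 mm high to the top of the shut cover. The origin is at the centre of its underside; its x points from the front to the rear, where the hinge is; its y to its left, where the dial and the pointer stand out to 127 mm from the middle; z up.
- cover (a joint): Angle of the white cover (180 x 200 x 8 mm) in rad: 0 shut (level), grows as its front edge rises, up to 1.2. A spring drives it shut: lifting at the tab takes about 4 N when shut, about 8 N (square to the cover) at 0.8 rad. The cover stays nowhere by itself.
- cover_hinge (a point): Middle of the cover's hinge axis: 86 mm behind the printer's middle, 84 mm above the bench. The axis runs along the printer's y. Its axes are the cover's: x in the plane of the cover from front to hinge, y along the hinge axis, z out of its top.
- cover_tab (a point): Middle of the gripping part of the black upright tab on top of the cover, in the middle of its front edge: 14 mm thick (along the hinge axis), 22 mm from front to rear, its rounded top 40 mm above the cover's top face. The point is 168 mm in front of the hinge axis, 28 mm above the middle plane of the cover (24 mm above its top face). Turns with the cover; its axes are the cover's. Pinched on its two flat sides from above, it may turn between the fingers as the cover swings.
- pointer (a joint): Angle of the metal pointer in rad, set between about 0.35 and 0.7 and kept by friction. It turns on the same axis and in the same sense as the cover: where both values are equal, the cover is in line with the pointer.
- pointer_tip (a point): Middle of the widened end (26 mm along the pointer, 18 mm wide, 6 mm thick) of the flat metal pointer, a bar 10 mm wide and 6 mm thick, 175 mm from the hinge axis, 118 mm to the left of the printer's middle, 9 mm clear of the cover's left edge. The pointer sticks up beside the cover, its end up to 0.2 m above the bench: carry things over or round it. Its x runs along the pointer to the hinge axis.
- tape_roll_cream: Bystander: roll of cream tape lying flat, 100 mm across, 50 mm high, to the right of the printer. Origin at the centre of its underside.
- note_block: Bystander: yellow note block 76 x 76 x 30 mm, to the right and rear. Origin at the centre of its underside.
- tape_measure: Bystander: tape measure 36 x 75 x 67 mm, standing to the left and rear of the printer. Origin at the centre of its underside.
- hub: Bystander: flanged steel hub 70 mm across, 35 mm high, at the left. Origin at the centre of its underside.
Mind the look-alikes: they are no part of the job. Of the things that look like the part that bears stapler_mid, the middle-sized one is meant.

How it is judged (in metres and radians):
On the way, in this order (a step that is already met when the one before it is completed fails the run):
1. the gripper has lifted the stapler off the cover (contact force between the fingers and stapler above 0.5 N and height (world z) of stapler_mid above 0.122 m and contact force between stapler and printer below 0.1 N), for 0.1 s.
2. the stapler stands upright on the bench, let go and clear of the printer (height (world z) of stapler_mid below 0.034 m and angle between stapler_mid's own z axis and vertical below 0.2 rad and contact force between stapler and the fingers below 0.2 N and contact force between stapler and printer below 0.2 N), for 0.2 s.
3. the cover is held in line with the pointer (angle between the x axis of cover_tab and the x axis of pointer_tip, either way round below 0.08 rad and value of joint cover above 0.2 rad and contact force between the fingers and cover above 2 N and velocity of joint cover between -0.1 and 0.1 rad/s), for 0.5 s.
At the end, for the whole second after the job is handed in: The fingers hold the cover (at least 2 N on it), at rest (under 0.1 rad/s), within 0.08 rad of the pointer; the stapler stands upright (within 0.2 rad) on the bench, its middle no higher than 34 mm, touching neither the printer nor the gripper (all of step 2 and all of step 3); the arm keeps its last pose, push and grip.
It fails at once if the pointer is shifted by more than 10 mm at its tip (distance of pointer_tip from where it was at the start of the episode above 0.01 m).
It fails at once if the tape roll cream is shifted by more than 30 mm (distance of tape_roll_cream from where it was at the start of the episode above 0.03 m).
It fails at once if the note block is shifted by more than 30 mm (distance of note_block from where it was at the start of the episode above 0.03 m).
It fails at once if the tape measure is shifted by more than 30 mm (distance of tape_measure from where it was at the start of the episode above 0.03 m).
It fails at once if the hub is shifted by more than 30 mm (distance of hub from where it was at the start of the episode above 0.03 m).
It also fails if it takes over 58 s, if anything falls off the work surface, if the arm or the gripper's body presses on something with over 40 N, if the wrist force passes 120 N, or if a joint passes its speed limit or range.

ROBOT

A 7-joint arm with a two-finger parallel gripper is mounted at the origin on a cart in front of the work surface, level with it; the furniture and walls round the work are solid. World frame = base frame: x ahead of the robot, y to its left, z up, the work surface at z = 0. Lengths are in m, angles in degrees, forces in N, time in s.
With the tool pointing down it reaches from about 0.425 to 1.025 m from the base axis. Payload 3.6 kg.
Tool frame: the origin (TCP) lies midway between the tips of the shut fingers; the grasp point (between the pads) lies 19 mm behind it; z points along the fingers, y is the direction in which the jaws open and shut (so a half turn about z gives the same grasp; the last joint's range is limited). The gripper opens to 85 mm and grips with 20 to 120 N. Pads are 22 mm wide; open, the fingers measure 114 mm over their backs; the gripper's body (76 mm by 85 mm) begins 54 mm behind the grasp point. The pads swing forward as they close: fully open they stand 13 mm farther back than shut.
Start: joints at [68.898, 33.873, 2.773, 92.16, -1.908, 54.013, -1.931], TCP at [0.197, -0.698, 0.231] pointing down, gripper open.
Joint ranges: [-153.93, 153.93], [-27.13, 128.08], [-72.61, 78.16], [10.71, 143.7], [-87.88, 267.88], [4.46, 118.87], [-176.78, 176.78]. Speed limits (degrees/s): [147.25, 147.25, 180, 180, 180, 180, 180].

INTERFACE

Orientations are given as [roll, pitch, yaw] about the fixed x, y, z axes, in that order (R = Rz(yaw) Ry(pitch) Rx(roll)).
In Python, from bench import arm, vision, ticket gives the robot as it stands.
- The arm moves only by the shell command python3 -m creep 'ROWS'. ROWS is JSON, a list that holds one entry, the list of rows, each a list of 7 numbers: the shift along the world's x, y, z in m, then the turn, a rotation vector about the world's x, y, z in rad, then the opening, from 0 (shut) to 1 (fully open). A call has exactly 8 rows; each row is the pose to reach, as a shift and turn from the pose measured when the call began; what a row does not reach only later rows make up. A row lasts 1/10 s, in which the tool goes at most 50 mm and 8.59 degrees, less where a joint would pass 70% of its speed; a pose out of reach is approached as far as the arm can. A call with a gripper value outside its range is refused whole. The fingers move at their own pace and stop on an object; the grip force is fixed at half the most. Time passes only in rows, so rows that repeat a pose let the fingers close, or fill a call up. It gives the time, the measured TCP pose, the force and the opening at its end, in the units of the state.
- arm.sense(): the state, without advancing time (a new reading comes with each control period).
- vision.camera(name): name is "side" or "top"; returns a dict with "color" (400x640x3 uint8, blue, green, red), "K" (3x3 intrinsics, pixels), "k1" (the pictures are not rectified: a ray, as slopes to the right and down, at radius r is drawn at 1 + k1 r^2 times it, then the intrinsics apply), "cam_to_world" (4x4, takes a point from camera to world coordinates). Camera axes: x right, y up, looking along -z (the intrinsics and any distortion apply to the point x, -y, -z); pixel columns grow to the right and rows downward; lengths in m; the calibration is good to about 2 mm. A picture is of the moment at which its call begins. There is no depth.
- ticket.finish_job(): hands the job in, once; it reports no verdict.
The state is a dict: "t": time; "joint_pos": joint angles; "joint_vel": joint speeds; "joint_torque": joint torques, N m; "eef_pos": TCP position; "tool_rot": TCP orientation; "force": force on the tool from outside, world axes, zero at the start; "torque": the same for the moment, N m; "gripper_width": finger opening in m.
Only numpy, scipy, OpenCV 4.12 (cv2) and the standard library are available. Lean on these libraries where they do the work, as an engineer would, in place of code of your own. Each camera call takes 0.05 s, during which the arm holds its last target.

## Working session

There is one attempt and no reset: what is moved stays moved. The work goes in short steps, Python scripts to look and compute and a shell command to move; the robot and the scene stay as the last step left them, time stands still between calls to the robot, and variables do not carry over. Pictures are saved under pics/ and viewed, and the job is handed in when it is done.

```bash
ls; mkdir -p pics
python3 - <<'E'
from bench import arm, vision, ticket
import cv2
s=arm.sense(); print({k:s[k] for k in('t','eef_pos','tool_rot','gripper_width','force')})
for n in('side','top'):
    c=vision.camera(n); cv2.imwrite(f'pics/{n}0.png',c['color']); print(c['K'],c['k1'],c['cam_to_world'])
E
```

```text
pics
{'t': 0.0, 'eef_pos': array([ 0.19650877, -0.69700685,  0.23013762]), 'tool_rot': array([-1.79872473e+02,  6.60383358e-03,  1.57483559e+01]), 'gripper_width': 0.08551987802513926, 'force': array([-0.22891517, -0.1042598 ,  0.79019997])}
[[384.16037402   0.         315.27122642]
 [  0.         384.16037402 198.52865487]
 [  0.           0.           1.        ]] -0.08645009434432258 [[-0.9991239  -0.02232807  0.03539629  0.59205456]
 [ 0.0413533  -0.65667579  0.75303839  0.96021547]
 [ 0.00642999  0.7538424   0.65702381  0.91532263]
 [ 0.          0.          0.          1.        ]]
[[400.82991335   0.         317.03751488]
 [  0.         400.82991335 198.87058942]
 [  0.           0.           1.        ]] -0.0008802757050587816 [[-0.00265461  0.98929923 -0.14587661  0.38834917]
 [-0.99999186 -0.00218304  0.00339263  0.01628196]
 [ 0.00303787  0.14588443  0.98929697  1.22551389]
 [ 0.          0.          0.          1.        ]]
```

View pics/side0.png

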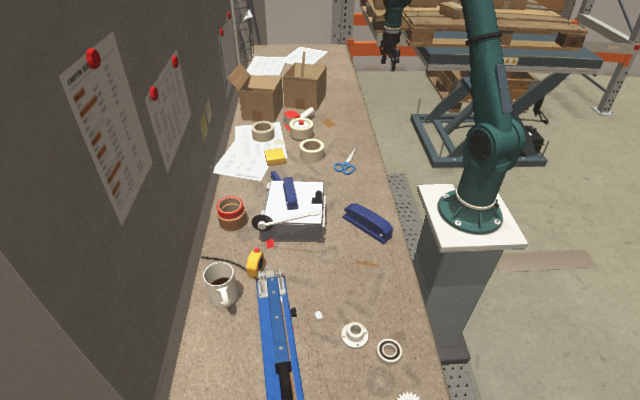

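View pics/top0.png

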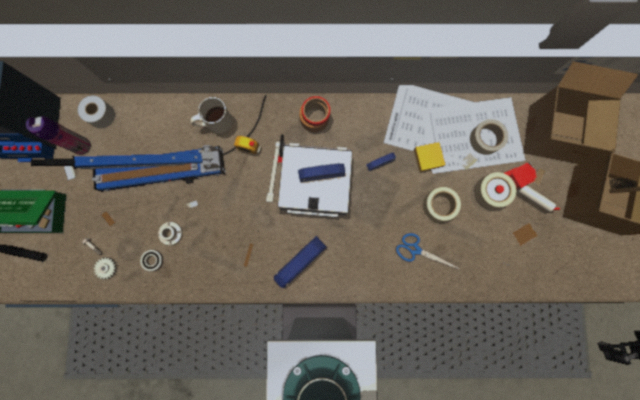

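Three staplers show in the top view: a small one at (381,161), one on the printer cover at (322,172) and a large one at (301,262). The middle-sized one on the cover fits. I'll confirm it in an enlarged crop.

Run:
```python
import cv2
t=cv2.imread('pics/top0.png'); s=cv2.imread('pics/side0.png')
cv2.imwrite('pics/topc.png',cv2.resize(t[120:300,240:420],None,fx=3.3,fy=3.3,interpolation=cv2.INTER_CUBIC))
cv2.imwrite('pics/sidec.png',cv2.resize(s[160:280,200:400],None,fx=4,fy=4,interpolation=cv2.INTER_CUBIC))
```

```text
(no output)
```

View pics/topc.png

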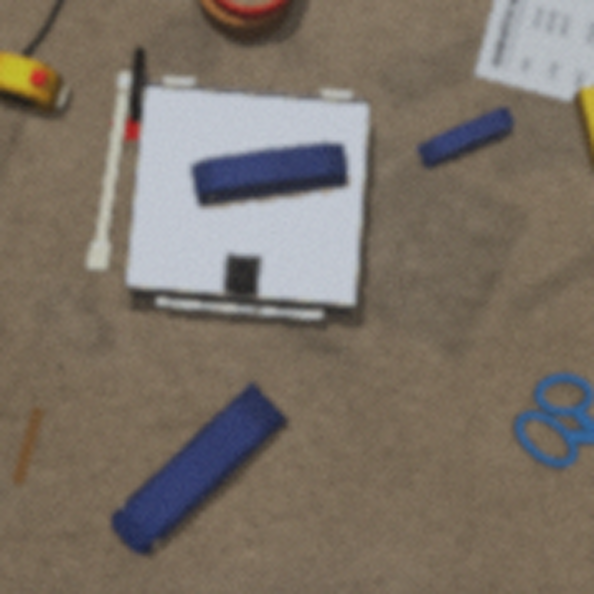

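View pics/sidec.png

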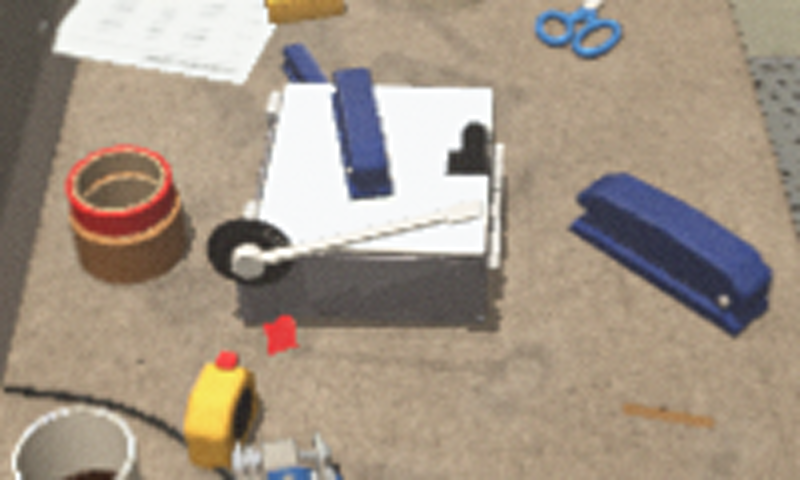

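The crop confirms it. The stapler on the cover is the middle-sized one, the tab is at top-crop (243,275), and the pointer runs from (125,80) to (97,265). Now I'll measure.

```bash
cat > h.py <<'E'
import numpy as np, cv2
from scipy.optimize import least_squares
def ray(c,uv):
    K=c['K'];k1=c['k1'];d=np.array([(uv[0]-K[0,2])/K[0,0],(uv[1]-K[1,2])/K[1,1]])
    dist=np.array([k1,0,0,0,0.])
    p=cv2.undistortPoints(np.array([[uv]],float),K,dist)[0,0]
    T=c['cam_to_world'];v=T[:3,:3]@np.array([p[0],-p[1],-1]);return T[:3,3],v
def onz(c,uv,z):
    o,v=ray(c,uv);return o+v*(z-o[2])/v[2]
def tri(c1,u1,c2,u2):
    o1,v1=ray(c1,u1);o2,v2=ray(c2,u2)
    A=np.stack([v1,-v2],1);s=np.linalg.lstsq(A,o2-o1,rcond=None)[0]
    a=o1+v1*s[0];b=o2+v2*s[1];return (a+b)/2,np.linalg.norm(a-b)
def proj(c,X):
    T=c['cam_to_world'];p=T[:3,:3].T@(np.array(X,float)-T[:3,3]);a=np.array([p[0],-p[1]])/-p[2]
    a=a*(1+c['k1']*(a@a));return a*[c['K'][0,0],c['K'][1,1]]+[c['K'][0,2],c['K'][1,2]]
E
python3 - <<'E'
from h import *
from bench import vision
np.set_printoptions(precision=4,suppress=True)
T=vision.camera('top');S=vision.camera('side')
def blue(im):
    h=cv2.cvtColor(im,cv2.COLOR_BGR2HSV);return cv2.inRange(h,(105,90,30),(130,255,200))
for n,c,r in(('top',T,(240,120,420,300)),('side',S,(255,160,400,250))):
    m=blue(c['color'])
    cs,_=cv2.findContours(m[r[1]:r[3],r[0]:r[2]],0,2)
    for k in cs:
        if cv2.contourArea(k)<40:continue
        b=cv2.boxPoints(cv2.minAreaRect(k))+[r[0],r[1]]
        print(n,cv2.contourArea(k),b.round(1).tolist())
        if n=='top':
            for z in(.112,.136):print(z,[onz(c,p,z)[:2].round(4).tolist() for p in b], np.mean([onz(c,p,z) for p in b],0))
# white cover corners in top
im=T['color'];h=cv2.cvtColor(im,cv2.COLOR_BGR2HSV)
m=((h[...,2]>150)&(h[...,1]<60)).astype(np.uint8)*255
m=m[140:222,277:360]
cs,_=cv2.findContours(cv2.morphologyEx(m,cv2.MORPH_OPEN,np.ones((5,5))),0,2)
k=max(cs,key=cv2.contourArea);b=cv2.boxPoints(cv2.minAreaRect(k))+[277,140]
P=np.array([onz(T,p,.088)[:2] for p in b]);print('cover',b.round(1).tolist(),P.tolist(),P.mean(0),[np.linalg.norm(P[i]-P[i-1]) for i in range(4)])
# tab black top at z .128
m=((h[...,2]<70)).astype(np.uint8)*255
m=m[190:212,300:328]
cs,_=cv2.findContours(m,0,2);k=max(cs,key=cv2.contourArea);x=cv2.boundingRect(k);print('tab',x[0]+300,x[1]+190,x[2:])
print('ptip',tri(T,(269.4,197.3),S,(319,213)),'base',tri(T,(277.5,145),S,(262,225.5)))
E
```

```text
top 758.5 [[272.7, 277.6], [315.4, 237.0], [325.1, 247.2], [282.4, 287.7]]
0.112 [[0.3358, 0.1339], [0.4459, 0.0172], [0.4178, -0.0094], [0.3086, 0.1073]] [0.377  0.0622 0.112 ]
0.136 [[0.3369, 0.1314], [0.4446, 0.0172], [0.4172, -0.0089], [0.3103, 0.1053]] [0.3773 0.0613 0.136 ]
top 426.0 [[393.0, 252.6], [406.9, 229.5], [426.1, 241.1], [412.3, 264.2]]
0.112 [[0.4024, -0.1965], [0.4659, -0.237], [0.4338, -0.2892], [0.3708, -0.2485]] [ 0.4182 -0.2428  0.112 ]
0.136 [[0.4021, -0.1919], [0.4642, -0.2315], [0.4328, -0.2826], [0.3712, -0.2428]] [ 0.4176 -0.2372  0.136 ]
top 359.5 [[298.6, 168.8], [342.5, 163.1], [343.7, 172.8], [299.8, 178.4]]
0.112 [[0.6391, 0.0646], [0.6553, -0.0603], [0.6272, -0.0635], [0.6111, 0.061]] [0.6332 0.0005 0.112 ]
0.136 [[0.6337, 0.0636], [0.6495, -0.0586], [0.622, -0.0618], [0.6063, 0.06]] [0.6279 0.0008 0.136 ]
top 123.5 [[367.0, 163.9], [392.4, 152.4], [394.7, 157.4], [369.3, 168.9]]
0.112 [[0.6529, -0.1301], [0.6864, -0.2032], [0.6716, -0.2093], [0.6382, -0.1363]] [ 0.6622 -0.1697  0.112 ]
0.136 [[0.6472, -0.127], [0.68, -0.1985], [0.6655, -0.2045], [0.
[... 204 characters left out ...]
[284.8, 178.0], [294.0, 177.5], [295.3, 201.9], [286.1, 202.4]]
side 115.5 [[334.0, 163.0], [354.0, 163.0], [354.0, 173.0], [334.0, 173.0]]
cover [[277.5, 206.2], [282.4, 142.4], [352.0, 147.8], [347.1, 211.5]] [[0.5351583335901522, 0.12544960368881813], [0.7234268968863312, 0.11329502767511682], [0.7069088085706738, -0.09031686328885744], [0.5192967243186077, -0.07341272987308989]] [0.6212 0.0188] [np.float64(0.19949390556698898), np.float64(0.1886605036664543), np.float64(0.20428081012060137), np.float64(0.18837208891962318)]
tab 309 199 (9, 13)
ptip (array([0.5471, 0.1429, 0.1472]), np.float64(0.009675394818377002)) base (array([0.7155, 0.128 , 0.0853]), np.float64(0.0017458841913849934))
```

Run:
```python
from h import *
from bench import vision
np.set_printoptions(precision=4,suppress=True)
T={'top':vision.camera('top'),'side':vision.camera('side')}
import pickle; pickle.dump(T,open('c0.pkl','wb'))
S=T['side'];t=T['top']
# whole-body extents for checks; printer frame: yaw from front/side edges; centre of cover
yaw=np.radians(-4.6)
ex=np.array([np.cos(yaw),np.sin(yaw),0]);ey=np.array([-ex[1],ex[0],0])
# side-view corners of the white cover z=.088
for p in((322.5,181.5),(322.5,223),(268,182)):print('sidecorner',p,onz(S,p,.088))
# tab top in side view (317,191.5) and top view
print('tab',tri(t,(313,199.5),S,(318.8,191.5)))
# pointer pixels: white thin bar
c0=np.array([.7155,.128,0])
def onplane(c,uv,q):
    o,v=ray(c,uv);s=((q-o)@ey)/(v@ey);return o+v*s
for a in((262,225.5),(280,221.5),(300,216.8),(316,213.5),(319.5,212)):
    P=onplane(S,a,c0);print(a,P,'along',(P-c0)@ex, 'top pix',proj(t,P))
big=cv2.resize(S['color'][195:245,245:345],None,fx=8,fy=8,interpolation=cv2.INTER_CUBIC);cv2.imwrite('pics/sc2.png',big)
big=cv2.resize(t['color'][135:225,260:360],None,fx=6.5,fy=6.5,interpolation=cv2.INTER_CUBIC);cv2.imwrite('pics/tc2.png',big)
```

```text
sidecorner (322.5, 181.5) [ 0.5188 -0.0766  0.088 ]
sidecorner (322.5, 223) [0.5301 0.1265 0.088 ]
sidecorner (268, 182) [ 0.7068 -0.0802  0.088 ]
tab (array([0.5426, 0.0247, 0.13  ]), np.float64(0.011244137600022311))
(262, 225.5) [0.7147 0.1281 0.0851] along -0.0008139755132686922 top pix [277.444  145.5973]
(280, 221.5) [0.6587 0.1326 0.1047] along -0.05699462104919364 top pix [274.9897 162.6617]
(300, 216.8) [0.5982 0.1374 0.127 ] along -0.1176868807661204 top pix [272.1629 181.9768]
(316, 213.5) [0.551  0.1412 0.1425] along -0.16498621373462255 top pix [269.9273 197.8882]
(319.5, 212) [0.5409 0.142  0.1489] along -0.17516268373232635 top pix [269.3025 201.2353]
```

View pics/sc2.png

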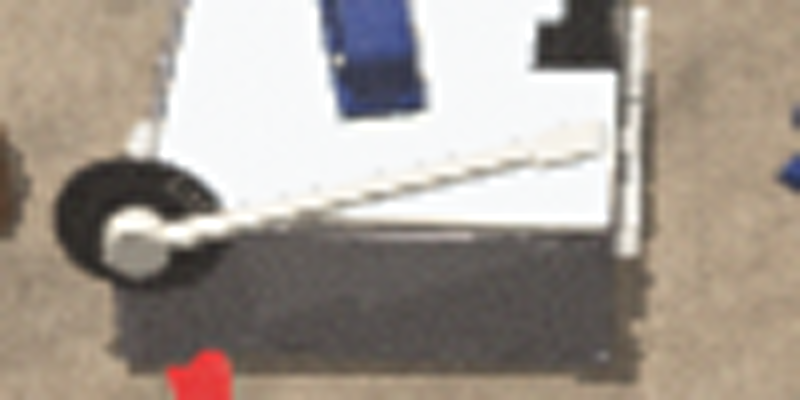

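View pics/tc2.png

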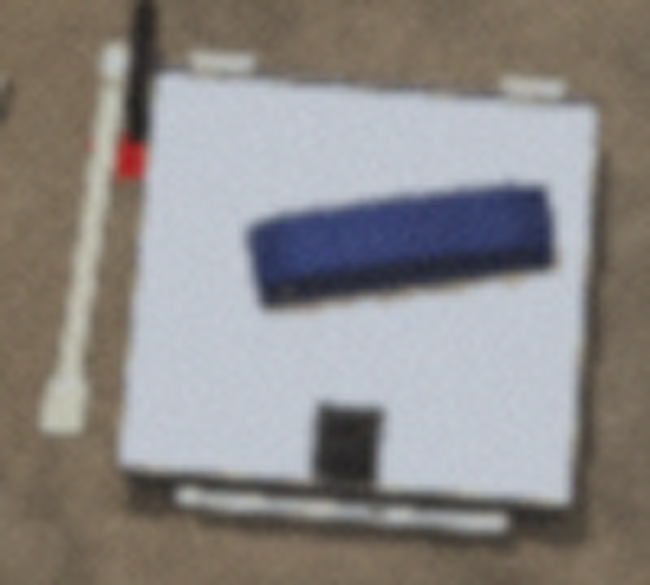

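```bash
python3 -m creep '[[[0.03,0.05,0.02,0,0,0.12,1],[0.06,0.1,0.04,0,0,0.24,1],[0.09,0.14,0.05,0,0,0.36,1],[0.12,0.18,0.06,0,0,0.48,1],[0.14,0.22,0.06,0,0,0.6,1],[0.16,0.26,0.06,0,0,0.7,1],[0.18,0.3,0.06,0,0,0.8,1],[0.2,0.33,0.06,0,0,0.85,1]]]'
```

```text
t: 1.1
eef_pos: [0.3971, -0.365, 0.2913]
tool_rot: [-180.0, -0.0, 64.7]
force: [1.1, -1.2, -0.5]
gripper_width: 0.0855
```

Run:
```python
from h import *
import pickle
np.set_printoptions(precision=4,suppress=True)
T=pickle.load(open('c0.pkl','rb'));S=T['side'];t=T['top']
f=lambda x,y:((x+.5)/6.5-.5+260,(y+.5)/6.5-.5+135)
C=np.array([onz(t,f(*p),.088) for p in((120,468),(572,505),(597,105),(155,72))])
print(C,C.mean(0),[np.linalg.norm(C[i]-C[i-1]) for i in range(4)])
d=(C[0]-C[1])+(C[3]-C[2]);yaw1=np.degrees(np.arctan2(-d[0],d[1]))
d=(C[3]-C[0])+(C[2]-C[1]);yaw2=np.degrees(np.arctan2(d[1],d[0]));print('yaw',yaw1,yaw2)
yaw=np.radians((yaw1+yaw2)/2)
ex=np.array([np.cos(yaw),np.sin(yaw),0]);ey=np.array([-ex[1],ex[0],0])
c=C.mean(0)
# hinge edge at rear: cover 180 long; centre of cover
g=lambda x,y:((x+.5)/8-.5+245,(y+.5)/8-.5+195)
q=c+.118*ey
Q=[]
for p in((205,228),(300,206),(400,184),(500,162),(560,143),(602,134)):
    o,v=ray(S,g(*p));P=o+v*(((q-o)@ey)/(v@ey));Q.append([-(P-c)@ex,P[2]]);print(p,P,Q[-1],proj(t,P))
Q=np.array(Q);s=np.polyfit(Q[:,0],Q[:,1],1);print('angle',np.arctan(s[0]),'x at z .084',(.084-s[1])/s[0])
for p in((320,405),(380,405),(375,480),(315,478)): print('tab',[onz(t,f(*p),z)[:2] for z in(.088,.125)])
```

```text
[[ 0.5341  0.124   0.088 ]
 [ 0.5172 -0.0747  0.088 ]
 [ 0.698  -0.0884  0.088 ]
 [ 0.7136  0.1103  0.088 ]] [0.6157 0.0178 0.088 ] [np.float64(0.18011770196955965), np.float64(0.19938925478374656), np.float64(0.1813051766394548), np.float64(0.19934896293854792)]
yaw -4.672040040863916 -4.348173522734578
(205, 228) [0.6888 0.1304 0.097 ] [np.float64(-0.06399482054879604), np.float64(0.09695940212967802)] [276.1505 153.1341]
(300, 206) [0.6522 0.1333 0.1102] [np.float64(-0.027275867545644376), np.float64(0.11018985878315346)] [274.5243 164.4357]
(400, 184) [0.6144 0.1362 0.1233] [np.float64(0.010648381526711222), np.float64(0.12325341698997538)] [272.8114 176.5414]
(500, 162) [0.5772 0.1392 0.1361] [np.float64(0.047912643653554604), np.float64(0.13607834024448562)] [271.0731 188.831 ]
(560, 143) [0.5553 0.1409 0.1466] [np.float64(0.06995546982381805), np.float64(0.1465737783093033)] [269.897  196.1295]
(602, 134) [0.54   0.1421 0.1517] [np.float64(0.08524299611896553), np.float64(0.15169908562626833)] [269.1559 201.4105]
angle 0.35118254680366645 x at z .084 -0.09820592822362044
tab [array([0.5619, 0.036 ]), array([0.5563, 0.0353])]
tab [array([0.5618, 0.0095]), array([0.5562, 0.0097])]
tab [array([0.5285, 0.0118]), array([0.5239, 0.0119])]
tab [array([0.5294, 0.0382]), array([0.5248, 0.0375])]
```

```bash
python3 -m creep '[[[0.03,0.04,0,0,0,0.1,1],[0.06,0.09,0,0,0,0.2,1],[0.1,0.14,0,0,0,0.3,1],[0.13,0.19,0,0,0,0.4,1],[0.16,0.24,0,0,0,0.5,1],[0.19,0.29,0,0,0,0.57,1],[0.22,0.34,-0.03,0,0,0.57,1],[0.233,0.366,-0.06,0,0,0.57,1]]]'
```

```text
t: 1.9
eef_pos: [0.611, -0.0353, 0.2561]
tool_rot: [179.7, 0.0, 97.3]
force: [0.2, 0.1, -0.7]
gripper_width: 0.0854
```

```bash
python3 - <<'E'
from h import *
import pickle
T=pickle.load(open('c0.pkl','rb'));t=T['top']
print(onz(t,(322.6,178.4),.09),onz(t,(321.2,166.4),.136))
f=lambda x,y:((x+.5)/6.5-.5+260,(y+.5)/6.5-.5+135)
print(onz(t,f(248,232),.13),onz(t,f(547,187),.13),onz(t,f(264,306),.09),onz(t,f(555,266),.09))
E
python3 -m creep '[[[0.01,0.018,-0.02,0,0,0,1],[0.019,0.036,-0.04,0,0,0,1],[0.019,0.036,-0.06,0,0,0,1],[0.019,0.036,-0.08,0,0,0,1],[0.019,0.036,-0.09,0,0,0,1],[0.019,0.036,-0.1,0,0,0,1],[0.019,0.036,-0.1,0,0,0,1],[0.019,0.036,-0.1,0,0,0,1]]]'
```

```text
[ 0.61545546 -0.00382071  0.09      ] [0.64025058 0.00072797 0.136     ]
[0.63071545 0.06620888 0.13      ] [ 0.65026242 -0.06247985  0.13      ] [0.60603867 0.06079341 0.09      ] [ 0.62385651 -0.06846692  0.09      ]
t: 2.7
eef_pos: [0.6304, 0.0005, 0.1566]
tool_rot: [179.7, 0.0, 97.3]
force: [0.4, 0.6, -0.2]
gripper_width: 0.0852
```

```bash
python3 -m creep '[[[0,0,-0.02,0,0,0,1],[0,0,-0.035,0,0,0,1],[0,0,-0.05,0,0,0,1],[0,0,-0.062,0,0,0,1],[0,0,-0.062,0,0,0,1],[0,0,-0.062,0,0,0,1],[0,0,-0.062,0,0,0,1],[0,0,-0.062,0,0,0,1]]]'; python3 -m creep '[[[0,0,0,0,0,0,0],[0,0,0,0,0,0,0],[0,0,0,0,0,0,0],[0,0,0,0,0,0,0],[0,0,0,0,0,0,0],[0,0,0,0,0,0,0],[0,0,0,0,0,0,0],[0,0,0,0,0,0,0]]]'
```

```text
t: 3.5
eef_pos: [0.631, 0.0006, 0.0954]
tool_rot: [179.6, 0.0, 97.3]
force: [0.0, 0.2, 0.8]
gripper_width: 0.0851
t: 4.3
eef_pos: [0.6315, 0.0007, 0.0961]
tool_rot: [179.5, 0.1, 97.3]
force: [-0.4, -0.3, 6.0]
gripper_width: 0.0322
```

```bash
python3 -m creep '[[[0,0,0.01,0,0,0,0],[0,0,0.03,0,0,0,0],[0,0,0.05,0,0,0,0],[0,0,0.07,0,0,0,0],[0,0,0.09,0,0,0,0],[0,0,0.12,0,0,0,0],[0,0,0.15,0,0,0,0],[0,0,0.15,0,0,0,0]]]'
python3 - <<'E'
from bench import vision
import cv2
for n in('side','top'):cv2.imwrite(f'pics/{n}1.png',vision.camera(n)['color'])
a=cv2.imread('pics/side1.png')[120:260,200:400];b=cv2.imread('pics/top1.png')[120:260,220:420]
cv2.imwrite('pics/l1.png',cv2.resize(cv2.hconcat([a,b]),None,fx=2,fy=2))
E
```

```text
t: 5.1
eef_pos: [0.634, 0.0013, 0.2503]
tool_rot: [179.1, 0.1, 97.3]
force: [1.2, -0.2, -2.4]
gripper_width: 0.0326
```

View pics/l1.png

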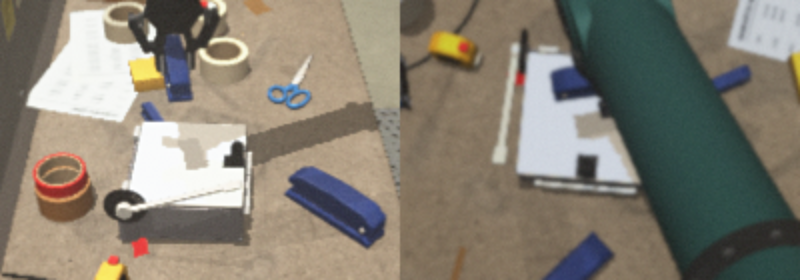

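The stapler is up off the cover, held at side (377,135 in the composite). The cover is bare. I'll carry it over the pointer to the free bench.

```bash
python3 -m creep '[[[-0.01,0.03,0,0,0,0,0],[-0.03,0.06,0,0,0,0,0],[-0.05,0.1,0,0,0,0,0],[-0.07,0.14,0,0,0,0,0],[-0.09,0.18,0,0,0,0,0],[-0.11,0.22,0,0,0,0,0],[-0.125,0.25,0,0,0,0,0],[-0.134,0.279,0,0,0,0,0]]]'; python3 -m creep '[[[0,0,-0.01,0,0,0,0],[0,0,-0.03,0,0,0,0],[0,0,-0.05,0,0,0,0],[0,0,-0.07,0,0,0,0],[0,0,-0.09,0,0,0,0],[0,0,-0.11,0,0,0,0],[0,0,-0.13,0,0,0,0],[0,0,-0.15,0,0,0,0]]]'
```

```text
t: 6.0
eef_pos: [0.4935, 0.2802, 0.2437]
tool_rot: [179.9, 0.2, 97.4]
force: [0.3, 0.3, -2.3]
gripper_width: 0.0321
t: 6.8
eef_pos: [0.4924, 0.2781, 0.0909]
tool_rot: [-179.9, 0.3, 97.4]
force: [-0.6, 0.1, -2.2]
gripper_width: 0.0323
```

```bash
python3 -m creep '[[[0,0,-0.02,0,0,0,0],[0,0,-0.04,0,0,0,0],[0,0,-0.06,0,0,0,0],[0,0,-0.068,0,0,0,0],[0,0,-0.074,0,0,0,0],[0,0,-0.078,0,0,0,0],[0,0,-0.081,0,0,0,0],[0,0,-0.081,0,0,0,0]]]'
```

```text
t: 7.6
eef_pos: [0.4925, 0.2782, 0.0101]
tool_rot: [-180.0, 0.3, 97.4]
force: [-0.6, -0.0, -3.1]
gripper_width: 0.0324
```

Run:
```python
from bench import vision
import cv2
for n in('side','top'):cv2.imwrite(f'pics/{n}2.png',vision.camera(n)['color'])
a=cv2.imread('pics/side2.png')[180:320,220:420];b=cv2.imread('pics/top2.png')[140:280,160:360]
cv2.imwrite('pics/l2.png',cv2.resize(cv2.hconcat([a,b]),None,fx=2,fy=2))
```

```text
(no output)
```

View pics/l2.png

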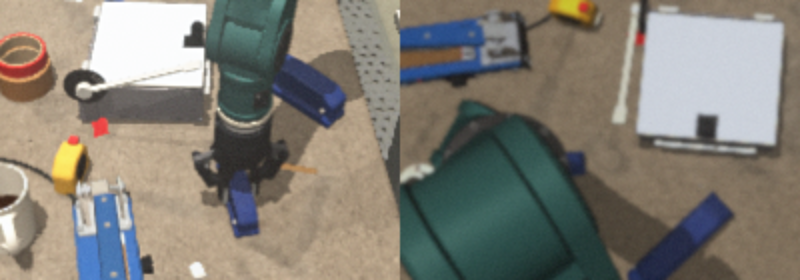

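The stapler is upright in the jaws at the free spot (left crop, (240,205)), and still hanging by the force reading. I'll lower it in small steps.

```bash
python3 -m creep '[[[0,0,-0.001,0,0,0,0],[0,0,-0.0015,0,0,0,0],[0,0,-0.002,0,0,0,0],[0,0,-0.0025,0,0,0,0],[0,0,-0.003,0,0,0,0],[0,0,-0.003,0,0,0,0],[0,0,-0.003,0,0,0,0],[0,0,-0.003,0,0,0,0]]]'
```

```text
t: 8.5
eef_pos: [0.4928, 0.2784, 0.0083]
tool_rot: [180.0, 0.3, 97.4]
force: [-0.8, -0.9, 4.8]
gripper_width: 0.0323
```

Contact at about 5 N upward. Now I'll release it and back out.

```bash
python3 -m creep '[[[0,0,0,0,0,0,1],[0,0,0,0,0,0,1],[0,0,0,0,0,0,1],[0,0,0,0,0,0,1],[0,0,0,0,0,0,1],[0,0,0,0,0,0,1],[0,0,0,0,0,0,1],[0,0,0,0,0,0,1]]]';python3 -m creep '[[[0,0,0.01,0,0,0,1],[0,0,0.03,0,0,0,1],[0,0,0.06,0,0,0,1],[0,0,0.1,0,0,0,1],[0,0,0.14,0,0,0,1],[0,0,0.18,0,0,0,1],[0,0,0.22,0,0,0,1],[0,0,0.24,0,0,0,1]]]'
```

```text
t: 9.3
eef_pos: [0.4928, 0.2783, 0.0083]
tool_rot: [180.0, 0.3, 97.4]
force: [-0.2, 0.0, 0.6]
gripper_width: 0.0853
t: 10.1
eef_pos: [0.4938, 0.2794, 0.2528]
tool_rot: [179.7, 0.2, 97.4]
force: [1.2, 0.7, 0.3]
gripper_width: 0.0853
```

Run:
```python
from bench import vision,arm
import cv2
print(arm.sense()['joint_pos'])
for n in('side','top'):cv2.imwrite(f'pics/{n}3.png',vision.camera(n)['color'])
a=cv2.imread('pics/side3.png')[180:320,220:420]
cv2.imwrite('pics/l3.png',cv2.resize(a,None,fx=3,fy=3))
```

```text
[-11.64928843  23.36794861 -29.98265043 110.83047043  15.5408938
  49.49521524 -42.34343092]
```

View pics/l3.png

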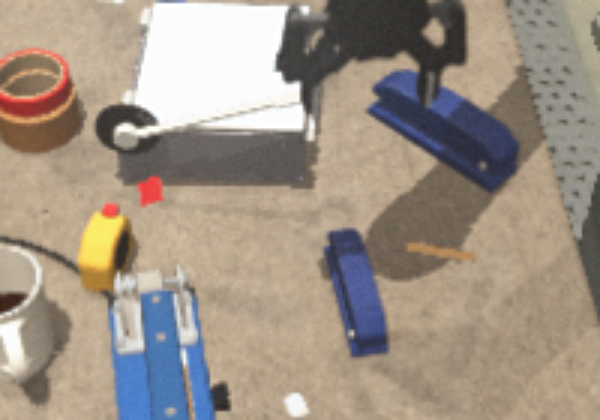

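The stapler stands upright on the bench at (355,295 in the crop), clear of the printer. Next, over to the tab.

```bash
python3 -m creep '[[[0,-0.02,0,0,0,-0.13,1],[0.01,-0.05,0,0,0,-0.26,1],[0.02,-0.08,0,0,0,-0.39,1],[0.02,-0.11,0,0,0,-0.52,1],[0.03,-0.14,0,0,0,-0.65,1],[0.03,-0.17,0,0,0,-0.78,1],[0.04,-0.21,0,0,0,-0.9,1],[0.044,-0.255,0,0,0,-1.02,1]]]'; python3 -m creep '[[[0,0,0,0,0,-0.13,1],[0,0,0,0,0,-0.26,1],[0,0,0,0,0,-0.39,1],[0,0,0,0,0,-0.52,1],[0,0,0,0,0,-0.65,1],[0,0,0,0,0,-0.74,1],[0,0,0,0,0,-0.74,1],[0,0,0,0,0,-0.74,1]]]'
```

```text
t: 11.0
eef_pos: [0.5381, 0.0243, 0.2519]
tool_rot: [179.6, 0.1, 38.8]
force: [1.5, 0.1, 1.0]
gripper_width: 0.0854
t: 11.8
eef_pos: [0.5374, 0.0243, 0.2513]
tool_rot: [179.6, 0.2, -3.5]
force: [0.2, 0.1, -0.4]
gripper_width: 0.0856
```

```bash
python3 -m creep '[[[0,0,-0.01,0,0,-0.02,1],[0,0,-0.03,0,0,-0.02,1],[0,0,-0.05,0,0,-0.02,1],[0,0,-0.07,0,0,-0.02,1],[0,0,-0.09,0,0,-0.02,1],[0,0,-0.1,0,0,-0.02,1],[0,0,-0.1,0,0,-0.02,1],[0,0,-0.1,0,0,-0.02,1]]]';  python3 - <<'E'
from bench import vision
import cv2
for n in('side','top'):cv2.imwrite(f'pics/{n}4.png',vision.camera(n)['color'])
a=cv2.imread('pics/side4.png')[120:260,230:390]
b=cv2.imread('pics/top4.png')[120:260,240:400]
cv2.imwrite('pics/l4.png',cv2.resize(cv2.hconcat([a,b]),None,fx=2.5,fy=2.5))
E
```

```text
t: 12.6
eef_pos: [0.5376, 0.0243, 0.1514]
tool_rot: [179.6, 0.2, -4.6]
force: [-0.1, -0.1, -0.3]
gripper_width: 0.085
```

View pics/l4.png

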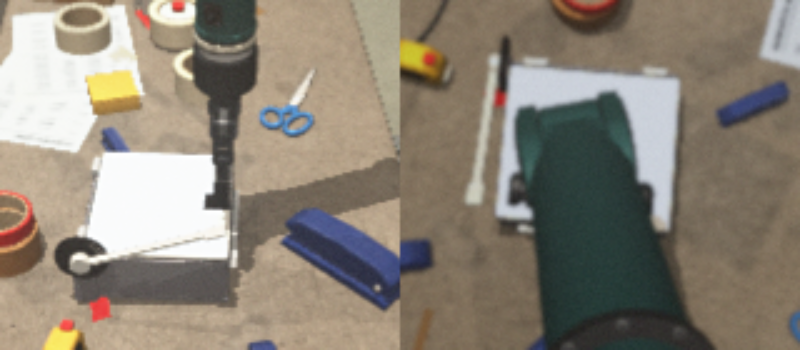

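The gripper is over the tab: its near finger lines up with the tab at (220,185 in the crop) and is clear of the pointer. I'll descend and pinch.

```bash
python3 -m creep '[[[0,0,-0.01,0,0,0,1],[0,0,-0.02,0,0,0,1],[0,0,-0.03,0,0,0,1],[0,0,-0.04,0,0,0,1],[0,0,-0.05,0,0,0,1],[0,0,-0.053,0,0,0,1],[0,0,-0.053,0,0,0,1],[0,0,-0.053,0,0,0,1]]]'; python3 -m creep '[[[0,0,0,0,0,0,0],[0,0,0,0,0,0,0],[0,0,0,0,0,0,0],[0,0,0,0,0,0,0],[0,0,0,0,0,0,0],[0,0,0,0,0,0,0],[0,0,0,0,0,0,0],[0,0,0,0,0,0,0]]]'
python3 - <<'E'
from bench import vision
import cv2
cv2.imwrite(f'pics/side5.png',cv2.resize(vision.camera('side')['color'][160:240,260:360],None,fx=6,fy=6))
E
```

```text
t: 13.5
eef_pos: [0.5383, 0.0244, 0.0991]
tool_rot: [179.6, 0.1, -4.6]
force: [0.4, 0.5, -0.1]
gripper_width: 0.0856
t: 14.3
eef_pos: [0.5383, 0.0238, 0.0993]
tool_rot: [179.6, 0.1, -4.7]
force: [-1.3, -2.1, 2.6]
gripper_width: 0.0128
```

View pics/side5.png

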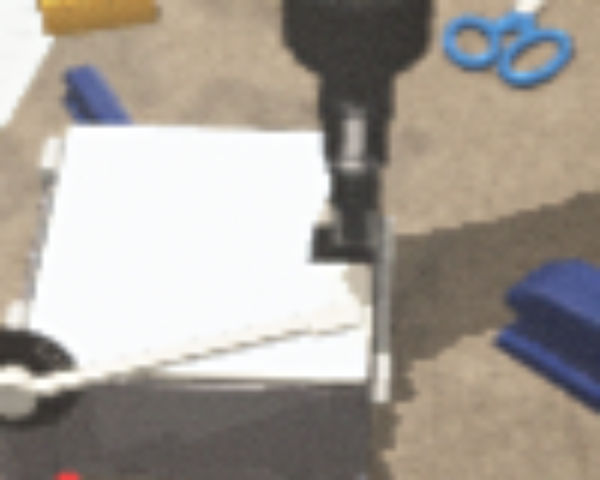

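Gripped at 12.8 mm. I'll lift along the arc about the hinge, turning the tool with the cover.

```bash
python3 -m creep '[[[0.001,0,0.007,0.003,0.04,0,0],[0.002,0,0.013,0.006,0.08,0,0],[0.003,0,0.02,0.009,0.12,0,0],[0.0045,0,0.0265,0.013,0.16,0,0],[0.0065,-0.0005,0.033,0.016,0.2,0,0],[0.0085,-0.0005,0.0395,0.019,0.24,0,0],[0.011,-0.001,0.0455,0.022,0.28,0,0],[0.012,-0.001,0.049,0.024,0.3,0,0]]]'
python3 - <<'E'
from bench import vision
import cv2
cv2.imwrite(f'pics/side6.png',cv2.resize(vision.camera('side')['color'][160:240,260:360],None,fx=6,fy=6))
E
```

```text
t: 15.15
eef_pos: [0.5496, 0.0228, 0.1477]
tool_rot: [179.5, 17.5, -4.7]
force: [-1.5, -1.5, -2.9]
gripper_width: 0.013
```

View pics/side6.png

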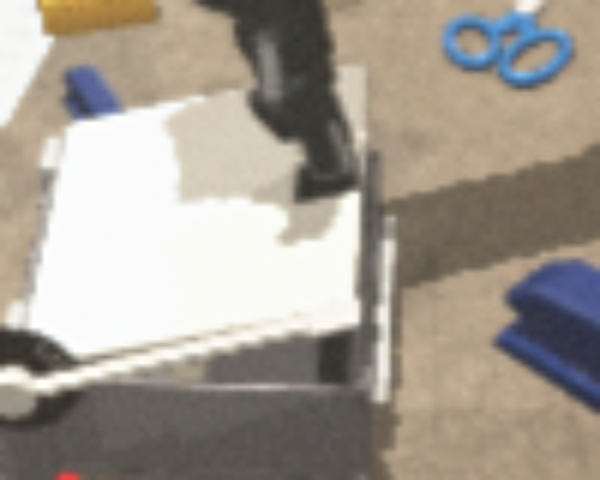

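The cover rises with the gripper, and its left edge at (360,325) is just below the pointer bar. I'll go the remaining ~0.065 rad.

```bash
python3 -m creep '[[[0.001,0,0.002,0.001,0.015,0,0],[0.002,0,0.005,0.002,0.03,0,0],[0.003,0,0.0075,0.004,0.045,0,0],[0.0045,-0.0005,0.0105,0.005,0.065,0,0],[0.0045,-0.0005,0.0105,0.005,0.065,0,0],[0.0045,-0.0005,0.0105,0.005,0.065,0,0],[0.0045,-0.0005,0.0105,0.005,0.065,0,0],[0.0045,-0.0005,0.0105,0.005,0.065,0,0]]]'
python3 - <<'E'
from bench import vision
import cv2,pickle
c={n:vision.camera(n) for n in('side','top')};pickle.dump(c,open('c7.pkl','wb'))
cv2.imwrite(f'pics/side7.png',cv2.resize(c['side']['color'][160:235,255:350],None,fx=8,fy=8,interpolation=cv2.INTER_CUBIC))
E
```

```text
t: 16.0
eef_pos: [0.5541, 0.0224, 0.1581]
tool_rot: [179.5, 21.3, -4.7]
force: [0.1, -1.8, -6.2]
gripper_width: 0.0127
```

View pics/side7.png

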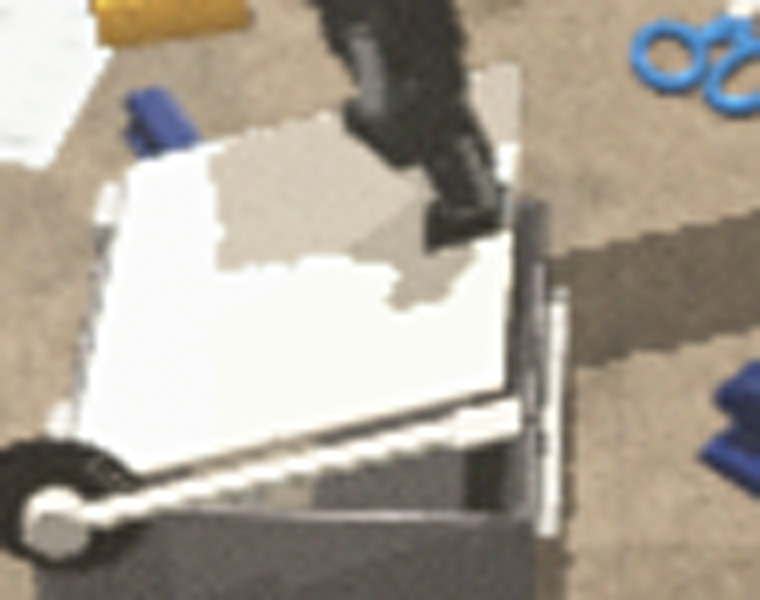

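Run:
```python
from h import *
import pickle
S=pickle.load(open('c7.pkl','rb'))['side']
yaw=np.radians(-4.5);ex=np.array([np.cos(yaw),np.sin(yaw),0]);ey=np.array([-ex[1],ex[0],0]);c=np.array([.6157,.0178,0])
f=lambda x,y:((x+.5)/8-.5+255,(y+.5)/8-.5+160)
def a(off,pts):
    R=[]
    for p in pts:
        o,v=ray(S,f(*p));P=o+v*(((c+off*ey-o)@ey)/(v@ey));R.append([-(P-c)@ex+.09,P[2]-.084])
    R=np.array(R);print(R.round(4).tolist(),'slope',np.arctan(np.polyfit(*R.T,1)[0]),'from hinge',np.arctan2(R[-1,1],R[-1,0]))
a(.1,[(140,470),(250,445),(380,415),(505,385)])  # cover top-face edge (offset 4mm)
a(.118,[(90,515),(200,490),(330,460),(445,432),(518,413)])
```

```text
[[0.0297, 0.0157], [0.0724, 0.0307], [0.1219, 0.0482], [0.1684, 0.0653]] slope 0.3429194763728163 from hinge 0.36987238542451223
[[0.0123, 0.0086], [0.055, 0.0238], [0.1044, 0.0415], [0.1471, 0.0575], [0.1737, 0.0681]] slope 0.3521825657324705 from hinge 0.37380588696125683
```

The cover is at 0.343 rad and the pointer at 0.352, measured the same way, so they are in line. I'll hold one more call and check.

```bash
python3 -m creep '[[[0,0,0,0,0,0,0],[0,0,0,0,0,0,0],[0,0,0,0,0,0,0],[0,0,0,0,0,0,0],[0,0,0,0,0,0,0],[0,0,0,0,0,0,0],[0,0,0,0,0,0,0],[0,0,0,0,0,0,0]]]'
python3 - <<'E'
from bench import vision
import cv2
cv2.imwrite('pics/side8.png',cv2.resize(vision.camera('side')['color'][150:310,220:420],None,fx=3.5,fy=3.5,interpolation=cv2.INTER_CUBIC))
E
```

```text
t: 16.9
eef_pos: [0.5542, 0.0224, 0.1582]
tool_rot: [179.5, 21.3, -4.7]
force: [-1.7, -1.2, -5.7]
gripper_width: 0.0132
```

View pics/side8.png

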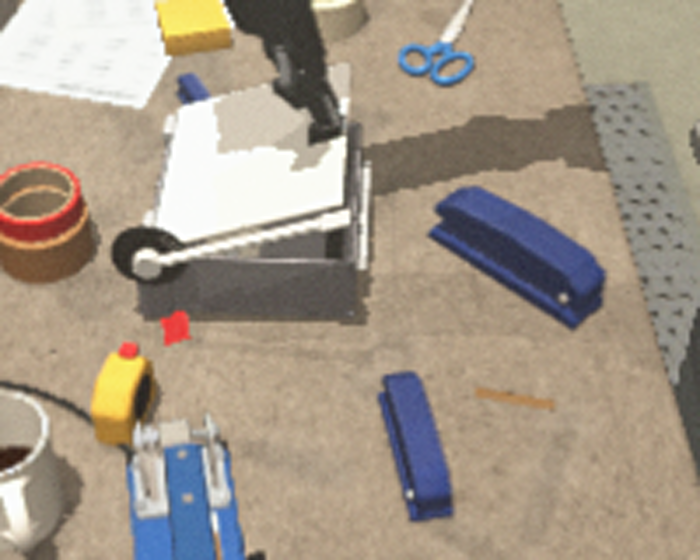

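The cover is held in line with the pointer (edge at (345,200), bar end at (345,217)) and the stapler stands upright at (415,445). I'm handing the job in.

```bash
python3 -c "
from bench import ticket
print(ticket.finish_job())"
```

```text
the job is handed in; nothing more can be done
None
```

I took the middle-sized stapler off the printer's cover and set it upright on the bench at about x = 0.49, y = 0.28, clear of the printer. I then pinched the tab, lifted the cover along its arc to the pointer, and handed the job in at about 17 s with the gripper still holding it; the hand-in gave no verdict.

**Cover angle:** in the last measured picture, the slope of the cover's edge was 0.343 rad and the pointer's 0.352 rad. Lines taken from the hinge gave 0.370 and 0.374 rad, so the two methods differ by about 0.02–0.03 rad in absolute angle. Both put the cover and pointer within 0.01 rad of each other, against the 0.08 rad allowed.

**Hold:** over the last 0.8 s call the tool moved about 0.1 mm. The jaws were at 13 mm on the tab, and the cover was pulling down on the tool with about 6 N.

**Other things:** in the last picture the stapler stood upright and untouched, and the pointer looked unmoved. I did not measure the shifts of the tape roll, note block, tape measure or hub. The arm's path stayed clear of them as far as I could see.

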